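# Load the frogs and set the light cabinet

## Task

Tone the roughed-out bow frogs in the light cabinet: pull out its slatted tray, lay every frog flat in one even row across the middle of the tray, one to a slat from the left-hand slat on with none skipped, each centred on its slat and square with it, and push the tray fully home. Turn the unmarked selector anticlockwise to its end stop and from there on to exactly the fourth click; then, with the tray shut on the finished row, press the start button right down and let it come up. Leave the tools and jar on the bench where they are.

Things in the scene. Friction and masses are not known exactly. Their poses are not given: they have to be found in the camera images.
- tray (a joint): how far the tray of the light cabinet is pulled out (m): 0 shut, 0.170 at its outer stop. It slides level, straight out of the cabinet's front (the tray's -x direction, towards the robot), moves with 1 to 3 N, and stays where it is left. Cabinet: grey sheet-metal box 320 wide, 240 deep, its flat top 104 above the bench.
- tray_handle (a point): middle of the tray's steel bar pull: a level round bar 10 thick and 120 long (along y), 70 above the bench, its centre line 36 in front of the tray's upright front panel (panel top 82 above the bench, 320 wide), held by a thin post at each end (52 from the middle). Axes as the tray's: x points into the cabinet, y to its left seen from the robot, z up.
- slat1 (a point): middle of the tray's slat 1 of 5 counted from the robot's left, on its upper face, 32 above the bench. Pale wood slats, flush, 46 wide, 150 long, at 52 pitch. Axes as the tray's: x along the slat into the cabinet, y left, z up. Low side walls (12 above the slats) stand 38 outside the middle lines of slats 1 and 5.
- slat2 (a point): middle of the tray's slat 2 of 5 counted from the robot's left, on its upper face, 32 above the bench. Pale wood slats, flush, 46 wide, 150 long, at 52 pitch. Axes as the tray's: x along the slat into the cabinet, y left, z up. With the tray fully out it lies 90 in front of the cabinet's face and 82 behind the front panel.
- slat3 (a point): middle of the tray's slat 3 of 5 counted from the robot's left, on its upper face, 32 above the bench. Pale wood slats, flush, 46 wide, 150 long, at 52 pitch. Axes as the tray's: x along the slat into the cabinet, y left, z up. With the tray fully out it lies 90 in front of the cabinet's face and 82 behind the front panel.
- slat4 (a point): middle of the tray's slat 4 of 5 counted from the robot's left, on its upper face, 32 above the bench. Pale wood slats, flush, 46 wide, 150 long, at 52 pitch. Axes as the tray's: x along the slat into the cabinet, y left, z up. With the tray fully out it lies 90 in front of the cabinet's face and 82 behind the front panel.
- slat5 (a point): middle of the tray's slat 5 of 5 counted from the robot's left, on its upper face, 32 above the bench. Pale wood slats, flush, 46 wide, 150 long, at 52 pitch. Axes as the tray's: x along the slat into the cabinet, y left, z up. With the tray fully out it lies 90 in front of the cabinet's face and 82 behind the front panel.
- frog1_mid (a point): centre, half-way up, of a roughed-out bow frog: dark wooden block 58 long (its x: 29 to either side), 22 wide (y), 24 high (z), 12 from here to its underside; about 35 g. A tongue only 10 high takes up the last 22 at its +x end, the rest is full height. All are alike; either end may point to the back. Three to five lie on the bench at the start, the others are absent.
- frog2_mid (a point): centre, half-way up, of a roughed-out bow frog: dark wooden block 58 long (its x: 29 to either side), 22 wide (y), 24 high (z), 12 from here to its underside; about 35 g. A tongue only 10 high takes up the last 22 at its +x end, the rest is full height. All are alike; either end may point to the back. Three to five lie on the bench at the start, the others are absent.
- frog3_mid (a point): centre, half-way up, of a roughed-out bow frog: dark wooden block 58 long (its x: 29 to either side), 22 wide (y), 24 high (z), 12 from here to its underside; about 35 g. A tongue only 10 high takes up the last 22 at its +x end, the rest is full height. All are alike; either end may point to the back. Three to five lie on the bench at the start, the others are absent.
- frog4_mid (a point): centre, half-way up, of a roughed-out bow frog: dark wooden block 58 long (its x: 29 to either side), 22 wide (y), 24 high (z), 12 from here to its underside; about 35 g. A tongue only 10 high takes up the last 22 at its +x end, the rest is full height. All are alike; either end may point to the back. Three to five lie on the bench at the start, the others are absent.
- frog5_mid (a point): centre, half-way up, of a roughed-out bow frog: dark wooden block 58 long (its x: 29 to either side), 22 wide (y), 24 high (z), 12 from here to its underside; about 35 g. A tongue only 10 high takes up the last 22 at its +x end, the rest is full height. All are alike; either end may point to the back. Three to five lie on the bench at the start, the others are absent.
- selector (a joint): turn of the selector from its anticlockwise end stop (rad), growing clockwise seen from above. It clicks into a rest every 30 degrees (0.5236 rad): 0 is the stop, then six clicks up to 3.14 rad, the other stop. A sprung ball pulls it into the nearest rest when let go; about 0.1 N m carries it over a click. It starts two to six clicks from the stop, now and then balanced between two rests.
- selector_grip (a point): on the axis of the selector, at the height to grip its bar: a blank black knob on the cabinet's top, near the front, right of the middle. A bar 42 long and 13 wide stands on a round skirt of 42 diameter; this point is 26 above the cabinet's top, 18 above the skirt and 13 below the bar's top. The x axis lies along the bar and turns with it; at reading 0 the bar lies left-right across the cabinet.
- start (a joint): how far the start button is pressed (m): 0 up, 0.006 right down (5 N); it springs back.
- start_top (a point): middle of the top face of the start button: round white push button of 26 diameter on the cabinet's top, near the front, left of the middle; it stands 22 above the cabinet's top and is pressed straight down.
- jar: amber glass jar with a steel lid, 52 across, 85 high; belongs on the bench, leave it alone. Origin at the middle of its underside.
- thumb_plane: small brass thumb plane with a wooden top, 62 x 22 x 40; belongs on the bench, leave it alone. Origin at the middle of its underside.
- cam_clamp: small wooden cam clamp, 75 x 34 x 42; belongs on the bench, leave it alone. Origin at the middle of its underside.
- screwdriver: screwdriver lying flat, 170 long; belongs on the bench, leave it alone. Origin at the middle of its underside.
Things that resemble listed ones, but are neither listed nor needed, are in the scene too. What is shaped like the part that bears frog5_mid but orange or yellow is not meant.

How it is judged:
By the outcome, as a careful person would: the job done as asked, in the order asked, and still so for the second after the job is handed in, with the robot touching nothing.
Of frog1, frog2, frog3, frog4, frog5 only 3 to 5 are there at a start; the rules pass over those that are not, and their reading is None.
At some moment in a run one of frog1, frog2, frog3, frog4, frog5 may be knocked a few centimetres aside while the robot is not near it.
Once in a run the grip may slacken for a moment while it holds something.
It also fails if it takes over 210 s, if anything falls off the work surface, if the arm or the gripper's body presses on something with over 40 N, if the wrist force passes 120 N, or if a joint passes its speed limit or range.

## Robot

A 7-joint arm with a two-finger parallel gripper is mounted at the origin on the work surface. World frame = base frame: x ahead of the robot, y to its left, z up, the work surface at z = 0. Lengths are in m, angles in rad, forces in N, time in s.
With the tool pointing down it reaches from about 0.425 to 0.925 m from the base axis. Payload 6.8 kg.
Tool frame: the origin (TCP) lies on the front face of the gripper's body, between the roots of the fingers; the fingertips stand 73 mm ahead of it and the grasp point (between the pads) lies 54 mm ahead of it (env.nose_length is the distance from the TCP to the fingertips, in m); z points along the fingers, y is the line along which they close (so a half turn about z gives the same grasp; the last joint's range is limited). The gripper opens to 85 mm and grips with 20 to 120 N. Pads are 22 mm wide; open, the fingers measure 114 mm over their backs; the gripper's body (76 mm by 85 mm) begins 54 mm behind the grasp point. The pads swing forward as they close: fully open they stand 13 mm farther back than shut.
Start: joints at [1.197, 0.477, 0.022, 1.555, -0.011, 1.109, -0.083], TCP at [0.177, -0.651, 0.304] pointing down, gripper open.
Joint ranges: [-2.96, 2.96], [-0.34, 2.1], [-1.41, 1.46], [0.24, 2.44], [-1.37, 4.51], [0.17, 1.92], [-2.96, 2.96]. Speed limits (rad/s): [2.39, 2.39, 3.14, 3.14, 3.14, 3.14, 3.14].

## Interface

Orientations are given as a unit quaternion [w, x, y, z].
In Python, from cell import env, kin, camera, calibration, job gives the robot as it stands. The module is installed in compiled form; this text tells all that it offers. Calls block until the motion is done:
- env.reach(position, orientation): joint-space move of the TCP to a pose.
- env.movel(position, velocity=0.15, rot=None, stop_force=None): straight line of the TCP; rot=None keeps the orientation; velocity is the mean speed in m/s. With stop_force (N) it stops when the force on the tool has changed by that much, and returns True; else False.
- env.goto_joints(angles): joint-space move.
- env.grip(opening, f_grip=None): finger opening in m; f_grip is the grip in N (None keeps the last); returns when the fingers have stopped.
- env.dwell(seconds).
- kin.inverse_kinematics(position, orientation): joint angles nearest the present ones, or None.
- env.get_state(): the state.
- camera(name): name is "scene" or "top" or "wrist"; returns (picture, depth): 420x560x3 uint8, blue, green, red; 420x560 float32, m along the optical axis (not along the pixel's ray), 0 where there is no reading.
- calibration(name): a dict with "fx", "fy", "cx", "cy" (pixels), "rvec" (rotation vector, rad) and "tvec" (3), from world to camera coordinates, as OpenCV has them. Camera axes: x right, y down, z forward; pixel columns grow to the right and rows downward; lengths in m; the calibration is good to about 2 mm. A picture is of the moment at which its call begins: read the wrist's pose just before it. calibration takes no time and is no camera call; for the wrist camera it gives the pose at the moment of the call.
A pose or a line that the arm cannot do raises env.PlanningError and nothing moves.
- job.job_done(): hands the job in; it is judged then, once.
The state is a dict: "time": time; "qpos": joint angles; "joint_velocities": joint speeds; "joint_torque": joint torques, N m; "tcp_pos": TCP position; "orientation": TCP orientation; "force": force on the tool from outside, world axes, zero at the start; "torque": the same for the moment, N m; "opening": finger opening in m; "gripper_force": force on a finger pad.
Only numpy, scipy, OpenCV 4.12 (cv2) and the standard library are available. Lean on these libraries where they do the work, as an engineer would, in place of code of your own. Each camera call takes 0.05 s, during which the arm holds its last target. There are 200 camera calls.

## Working session

There is one attempt and no reset: what is moved stays moved. The work goes in short steps, each a Python script; the robot and the scene stay as the last script left them, time stands still between calls to the robot, and variables do not carry over. Pictures are saved under pics/ and viewed, at most 14 in all, crops included, and the job is handed in when it is done.

```bash
ls; mkdir -p pics; python3 - <<'E'
from cell import env,camera,calibration
import cv2,numpy as np
for n in("scene","top"):
    p,d=camera(n);cv2.imwrite(f"pics/{n}0.png",p);np.save(f"/tmp/{n}0.npy",d)
    c=calibration(n);print(n,c)
print(env.get_state())
E
```

```text
pics
scene {'fx': 451.0050758175938, 'fy': 451.0050758175938, 'cx': 278.4555152575922, 'cy': 203.5204238321126, 'rvec': array([ 2.24879849,  1.11699758, -0.40135807]), 'tvec': array([-0.29605943, -0.25757276,  1.67475375])}
top {'fx': 520.2365811936911, 'fy': 520.2365811936911, 'cx': 283.8218540984076, 'cy': 205.20379798371167, 'rvec': array([ 2.15453492, -2.21305998,  0.11839292]), 'tvec': array([-0.01297503,  0.52048426,  1.39994135])}
{'time': 0.1, 'qpos': array([ 1.19688423,  0.47773593,  0.02234621,  1.5563228 , -0.01150529,
        1.10928182, -0.08313209]), 'joint_velocities': array([ 0.00106194, -0.00118232,  0.0014784 , -0.00257125, -0.00089852,
       -0.00085197,  0.00029415]), 'joint_torque': array([ 3.95666604e-03, -5.97760284e+01,  1.61340069e+00, -2.81953579e+01,
        1.27499897e-02,  5.03539690e-03,  5.17459705e-05]), 'tcp_pos': array([ 0.17721184, -0.6509109 ,  0.30302307]), 'orientation': array([-7.93101951e-04,  9.91181804e-01,  1.32506515e-01, -1.63912495e-04]), 'force': array([ 0.50306499,  0.04417654, -0.43067064]), 'torque': array([-0.02332256, -0.05279711,  0.02740431]), 'gripper_force': 0.0, 'opening': 0.08533476475149353}
```

View pics/scene0.png

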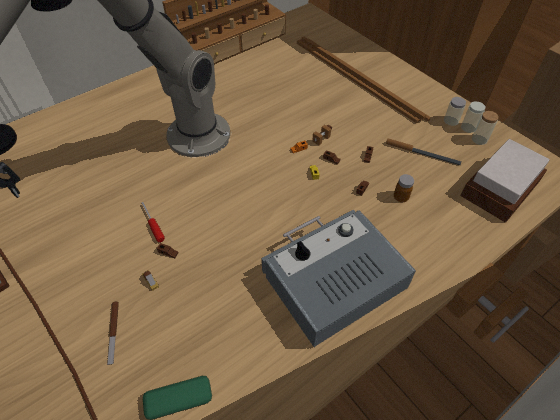

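View pics/top0.png

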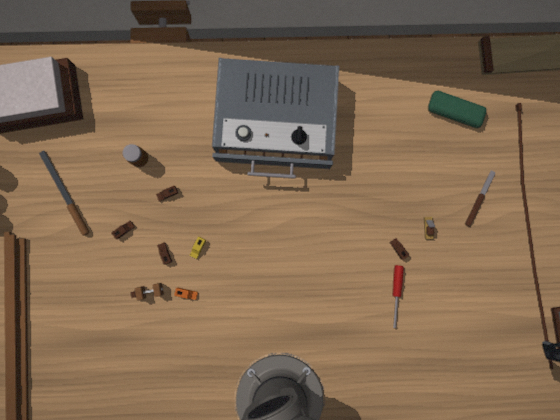

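The scene shows the cabinet in front of the robot. The top view shows dark frogs at about (168,193), (123,230), (165,253) and (399,249). The clamp is at (150,292), the yellow and orange decoys at (198,247) and (186,294), the button at (243,132) and the selector at (299,135).

```bash
cat > h.py <<'E'
import cv2,numpy as np
from scipy.spatial.transform import Rotation as R
from cell import env,kin,camera,calibration,job
def px2w(n,uv,z,c=None):
    c=c or calibration(n); M=R.from_rotvec(np.ravel(c["rvec"])).as_matrix(); t=np.ravel(c["tvec"])
    uv=np.atleast_2d(uv).astype(float)
    r=np.c_[(uv[:,0]-c["cx"])/c["fx"],(uv[:,1]-c["cy"])/c["fy"],np.ones(len(uv))]@M
    o=-M.T@t
    return o+r*((z-o[2])/r[:,2])[:,None]
def cloud(n,d,c):
    M=R.from_rotvec(np.ravel(c["rvec"])).as_matrix(); t=np.ravel(c["tvec"])
    v,u=np.mgrid[:420,:560]
    P=np.stack([(u-c["cx"])/c["fx"]*d,(v-c["cy"])/c["fy"]*d,d],-1)-t
    return P@M
def down(yaw):  # tool z down; tool y (closing line) at angle yaw+90deg from world x, tool x along yaw
    q=(R.from_euler("z",yaw)*R.from_euler("x",np.pi)).as_quat()
    return np.array([q[3],q[0],q[1],q[2]])
E
python3 - <<'E'
from h import *
p=cv2.imread("pics/top0.png");d=np.load("/tmp/top0.npy");c=calibration("top")
P=cloud("top",d,c)
a=cv2.resize(p[170:310,100:220],None,fx=4,fy=4,interpolation=cv2.INTER_CUBIC)
b=cv2.resize(p[110:190,205:345],None,fx=2.28,fy=2.28,interpolation=cv2.INTER_CUBIC)
e=cv2.resize(p[215:275,380:440],None,fx=5,fy=5,interpolation=cv2.INTER_CUBIC)
m=np.zeros((600,800,3),np.uint8);m[:560,:480]=a;m[:b.shape[0],480:480+b.shape[1]]=b[:,:320];m[200:500,480:780]=e
cv2.imwrite("pics/crop0.png",m)
h=cv2.cvtColor(p,cv2.COLOR_BGR2HSV)
z=P[...,2]
mask=((p.max(2)<95)&(z>0.004)&(z<0.05)&(d>0)).astype(np.uint8)
n,l,s,ce=cv2.connectedComponentsWithStats(mask)
for i in range(1,n):
    if 40<s[i,4]<400:
        Q=P[l==i]; v=Q[Q[:,2]>.006]
        print(ce[i].round(),s[i,4],Q[:,:2].mean(0).round(4),np.percentile(Q[:,2],95).round(4),p[l==i].mean(0).round())
# cabinet
k=P[75:160,222:330].reshape(-1,3);k=k[(k[:,2]>.095)&(k[:,2]<.115)]
r=cv2.minAreaRect(k[:,:2].astype(np.float32));print("cab",r,np.median(k[:,2]))
print(px2w("top",[[243,132]],.126),px2w("top",[[299,135]],.14), px2w("top",[[249,174],[295,176]],.07))
E
```

```text
[143. 160.] 86 [0.6536 0.3559] 0.0477 [20. 32. 46.]
[ 62. 189.] 377 [0.5817 0.5808] 0.0186 [60. 63. 69.]
[233. 161.] 89 [0.6432 0.1083] 0.0488 [45. 48. 50.]
[272. 164.] 93 [0.6335 0.0036] 0.0477 [45. 48. 52.]
[311. 167.] 94 [ 0.6238 -0.1033] 0.0487 [44. 46. 49.]
[167. 193.] 170 [0.5624 0.2913] 0.0273 [33. 43. 65.]
[474. 210.] 185 [ 0.4942 -0.556 ] 0.0154 [37. 49. 74.]
[122. 230.] 178 [0.4647 0.4145] 0.0267 [31. 42. 63.]
[430. 230.] 71 [ 0.44   -0.4246] 0.0353 [41. 52. 74.]
[ 25. 277.] 127 [0.3454 0.6798] 0.0154 [33. 48. 67.]
[399. 249.] 177 [ 0.3913 -0.3391] 0.0272 [34. 45. 68.]
[164. 254.] 163 [0.3969 0.301 ] 0.026 [33. 44. 66.]
[540. 305.] 200 [ 0.2284 -0.7221] 0.0126 [36. 49. 73.]
[160. 289.] 42 [0.303  0.3103] 0.0401 [35. 46. 61.]
[143. 293.] 52 [0.2941 0.3577] 0.04 [36. 48. 63.]
[556. 322.] 219 [ 0.183  -0.7589] 0.0242 [30. 39. 58.]
[ 26. 374.] 170 [0.0872 0.6726] 0.0146 [32. 47. 67.]
cab ((0.7549566626548767, -0.009516164660453796), (0.2839173972606659, 0.21413090825080872), 87.8738021850586) 0.1031221392556332
[[0.70214399 0.07469434 0.126     ]] [[ 0.6877322  -0.06818838  0.14      ]] [[ 0.60143686  0.06424171  0.07      ]
 [ 0.59300924 -0.05790297  0.07      ]]
```

View pics/crop0.png

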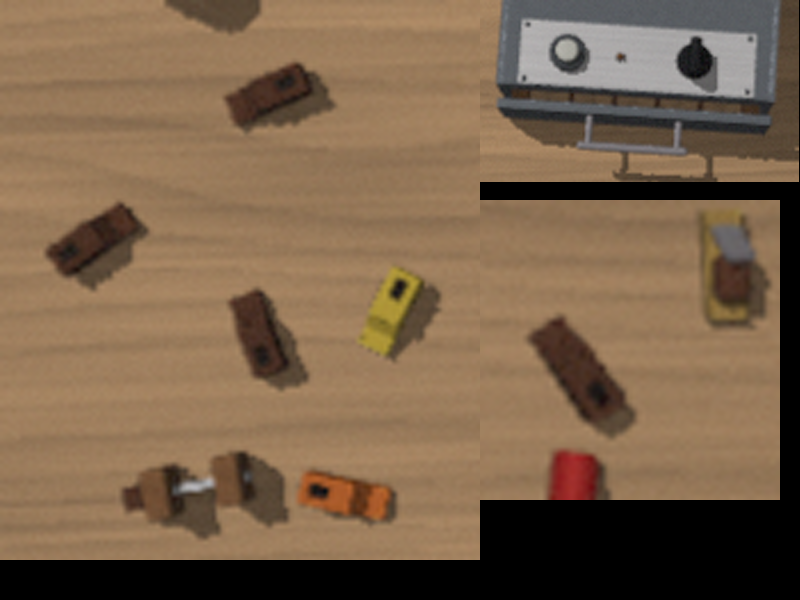

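Four frogs are visible, and the tray stands slightly open. Next I'll look from above with the wrist camera.

```bash
python3 - <<'E'
from h import *
env.reach([0.60,0.0,0.42],down(-0.05))
s=env.get_state();c=calibration("wrist");p,d=camera("wrist")
cv2.imwrite("pics/w1.png",p);np.savez("/tmp/w1.npz",d=d,**c)
M=R.from_rotvec(np.ravel(c["rvec"])).as_matrix();print("cam",-M.T@np.ravel(c["tvec"]),c["fx"],s["tcp_pos"],s["time"])
P=cloud("wrist",d,c)
k=P[(P[...,2]>.098)&(P[...,2]<.11)&(d>0)];print("wrist cab top",len(k),np.median(k[:,2]),k.min(0),k.max(0))
t=cv2.imread("pics/top0.png")
P=cloud("top",np.load("/tmp/top0.npy"),calibration("top"))
k=P[40:180,200:350].reshape(-1,3);k=k[(k[:,2]>.098)&(k[:,2]<.109)]
print("top cab",cv2.minAreaRect(k[:,:2].astype(np.float32)))
p,d=camera("top");cv2.imwrite("pics/top1.png",p)
E
```

```text
cam [ 0.67065057 -0.00485436  0.48988767] 375.41443070919456 [ 0.600076   -0.0011048   0.41978098] 2.8667
wrist cab top 36827 0.10467032498102592 [ 0.6430734  -0.16905718  0.09981013] [0.77177719 0.15976001 0.10998724]
top cab ((0.7755668759346008, -0.010344505310058594), (0.3203285038471222, 0.24157077074050903), 84.87149047851562)
```

View pics/w1.png

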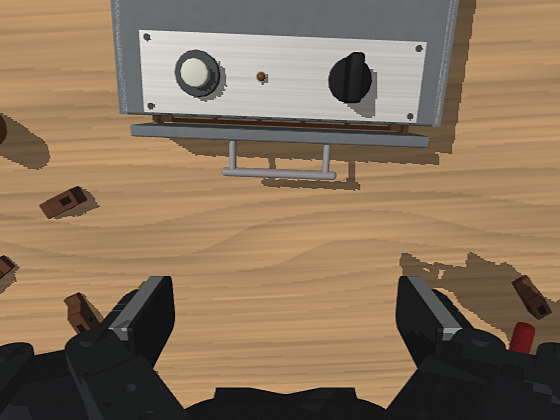

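The wrist view shows the panel top from (131,125) to (428,136), the bar from (222,172) to (336,177), the button at (194,72) and the selector bar near (352,75), lying fore-aft with its top end at (354,55).

```bash
python3 - <<'E'
from h import *
z=np.load("/tmp/w1.npz");c={k:z[k] for k in z.files if k!="d"};c={k:(float(v) if v.ndim==0 else v) for k,v in c.items()}
d=z["d"];P=cloud("wrist",d,c)
def q(uv,zz):return px2w("wrist",uv,zz,c)
a=q([[133,126],[428,136]],.082);print("panel",a,np.arctan2(-(a[0]-a[1])[0],(a[0]-a[1])[1]))
# handle pts from depth
H=P[165:190,215:345];m=(H[...,2]>.06)&(H[...,2]<.085);k=H[m];r=cv2.minAreaRect(k[:,:2].astype(np.float32));print("handle",k[:,:2].mean(0),r)
k=P[(P[...,2]>.098)&(P[...,2]<.109)&(d>0)]
# front edge of cabinet top
y=k[:,1];b=[(k[abs(y-yy)<.004][:,0].min(),yy) for yy in np.arange(-.15,.15,.01)];b=np.array(b);f=np.polyfit(b[:,1],b[:,0],1);print("front",f)
# knob: bar top & button top from depth
for n,(r0,r1,c0,c1),(z0,z1) in(("btn",(30,120,160,235),(.12,.13)),("bar",(30,120,310,400),(.135,.15)),("skirt",(30,120,310,400),(.108,.116))):
    K=P[r0:r1,c0:c1].reshape(-1,3);K=K[(K[:,2]>z0)&(K[:,2]<z1)];print(n,len(K),K.mean(0),K[:,2].max(),cv2.minAreaRect(K[:,:2].astype(np.float32)))
E
```

```text
panel [[ 0.65787529  0.15628051  0.082     ]
 [ 0.6316723  -0.15627347  0.082     ]] -0.08363950241550543
handle [0.5987892  0.00447456] ((0.5994318127632141, 0.005910813808441162), (0.12784643471240997, 0.01650167815387249), 87.15520477294922)
front [0.08957289 0.6570951 ]
btn 663 [0.7036661  0.0755746  0.12568173] 0.12846427928212864 ((0.7038928866386414, 0.07612545043230057), (0.024810880422592163, 0.02505425363779068), 56.55278015136719)
bar 783 [ 0.6912789  -0.067185    0.14244537] 0.14502549489759473 ((0.6910462379455566, -0.06782091408967972), (0.013223075307905674, 0.04152689129114151), 84.86366271972656)
skirt 752 [ 0.69140744 -0.06421917  0.11204517] 0.11595404000578692 ((0.694798469543457, -0.077010378241539), (0.040365494787693024, 0.06073148921132088), 21.505413055419922)
```

```bash
cat >> h.py <<'E'
PSI=-0.0885
ex=np.array([np.cos(PSI),np.sin(PSI),0]);ey=np.array([-ex[1],ex[0],0])
def flat(v,z):return np.array([v[0],v[1],z])
def pick_yaw(pos,yaw):  # yaw or yaw+pi, whichever keeps the joints nearest
    qn=env.get_state()["qpos"];best=None
    for y in(yaw,yaw+np.pi):
        q=kin.inverse_kinematics(pos,down(y))
        if q is not None and (best is None or abs(q-qn).max()<best[0]):best=(abs(q-qn).max(),y)
    return best[1]
E
python3 - <<'E'
from h import *
h=np.array([.5993,.0055,0])
y=pick_yaw(flat(h,.2),PSI+np.pi/2)
env.grip(.024,30)
env.reach(flat(h,.2),down(y))
print(env.get_state()["opening"],env.movel(flat(h,.124),.12,stop_force=8))
env.grip(0.0,30);s=env.get_state();print(s["opening"],s["gripper_force"],s["force"])
e=h-ex*.148
print(env.movel(flat(e,.124),.1,stop_force=15))
print(env.movel(flat(h-ex*.165,.124),.03,stop_force=8))
s=env.get_state();print(s["tcp_pos"],s["force"],s["opening"],s["time"])
d=s["tcp_pos"]-h;print("pulled",-d@ex,d@ey)
env.grip(.024);print(env.get_state()["tcp_pos"])
env.movel(flat(env.get_state()["tcp_pos"],.30),.2)
y=PSI;env.reach([0.50,0.02,0.40],down(y))
c=calibration("wrist");p,dd=camera("wrist");cv2.imwrite("pics/w2.png",p);np.savez("/tmp/w2.npz",d=dd,**c)
p,dd=camera("top");cv2.imwrite("pics/top2.png",p);np.save("/tmp/top2.npy",dd)
print(env.get_state()["time"])
E
```

```text
0.02381908194549281 False
0.009080329956420153 29.3416965007782 [-0.65912005  0.52892235  3.82024073]
False
True
[0.4379689  0.02032684 0.12488263] [0.38982394 0.05091177 3.00079585] 0.008320501492705003 7.9417
pulled 0.16201018315962062 0.0005096434427631965
[0.43815682 0.02050573 0.12469763]
10.7
```

View pics/w2.png

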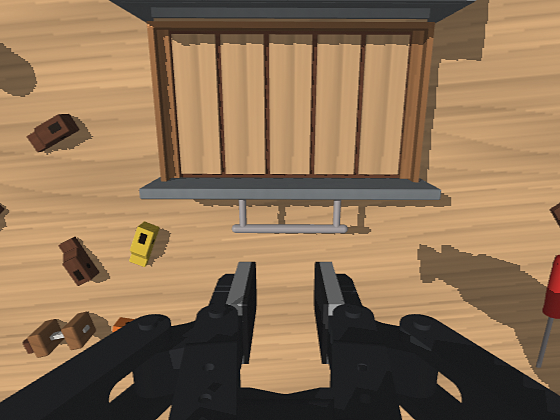

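The tray is out with slats empty. The slat gaps run about (218,35)-(222,175), (266,35)-(269,176), (315,36)-(312,176) and (364,38)-(358,177), and the handle is at (290,229).

```bash
python3 - <<'E'
from h import *
z=np.load("/tmp/w2.npz");c={k:z[k] for k in z.files if k!="d"};c={k:(float(v) if v.ndim==0 else v) for k,v in c.items()}
d=z["d"];P=cloud("wrist",d,c);g=cv2.imread("pics/w2.png").sum(2).astype(float)
for (a,b) in(((218,35),(222,175)),((266,35),(269,176)),((315,36),(312,176)),((364,38),(358,177))):
    L=[]
    for r in range(60,165,3):
        x0=a[0]+(b[0]-a[0])*(r-a[1])/(b[1]-a[1]);cc=np.arange(int(x0)-5,int(x0)+7);w=np.clip(np.median(g[r,cc])-40-g[r,cc],0,None)
        if w.sum()>0:L.append(((w*cc).sum()/w.sum(),r))
    W=px2w("wrist",L,.030,c);f=np.polyfit(W[:,0],W[:,1],1);print("gap slope",f[0],"y at x=.555",np.polyval(f,.555), "yloc",np.mean(W@ey))
H=P[215:245,228:352];k=H[(H[...,2]>.06)&(H[...,2]<.085)];k=k[k@ex<np.median(k@ex)+.006]
print("handle ",k.mean(0),(k@ex).mean(),np.percentile(k@ex,[2,98]),np.percentile(k@ey,[1,99]),[np.polyfit(k[:,1],k[:,0],1)])
Q=P[20:185,150:430].reshape(-1,3);Q=Q[(Q[:,2]>.028)&(Q[:,2]<.036)];print("slats x' range",np.percentile(Q@ex,[.1,.5,2,98,99.5,99.9]),np.median(Q[:,2]))
Q=P[170:205,140:440].reshape(-1,3);Q=Q[(Q[:,2]>.078)&(Q[:,2]<.09)];print("panel x'",np.percentile(Q@ex,[1,50,99]),np.percentile(Q@ey,[.2,99.8]))
Q=P[0:22,100:480].reshape(-1,3);Q=Q[(Q[:,2]>.098)&(Q[:,2]<.11)];print("cab x'",np.percentile(Q@ex,[.2,1,99]))
E
```

```text
gap slope -0.08992666441556588 y at x=.555 0.08808616303670946 yloc 0.13677792937063013
gap slope -0.08930381319242495 y at x=.555 0.03567647398497221 yloc 0.08458471839456612
gap slope -0.09010797134591216 y at x=.555 -0.01674866792828278 yloc 0.03236310382816904
gap slope -0.08949905253384649 y at x=.555 -0.0691456735224454 yloc -0.019822238480831266
handle  [0.43946779 0.02018553 0.07402604] 0.43596381781369836 [0.43097547 0.44075183] [-0.00325358  0.12093141] [array([0.08722633, 0.43770708])]
slats x' range [0.48210906 0.48232101 0.4871224  0.64092486 0.64331696 0.64351019] 0.03206037781633965
panel x' [0.47062419 0.47717558 0.48253145] [-0.09939902  0.21637861]
cab x' [0.65383882 0.65392312 0.65526978]
```

```bash
sed -i 's/^PSI=.*/PSI=-0.0895/' h.py; cat >> h.py <<'E'
SX=.564
def slat(i):return SX*ex+(.0585+.052*(3-i)+0.0)*ey
GO=.008
def frogs(zb=0,cam="wrist",c=None,im=None):
    c=c or calibration(cam);p,d=im or camera(cam);P=cloud(cam,d,c)
    z=P[...,2]-zb
    m=((p.max(2)<115)&(z>.005)&(z<.032)&(d>0)).astype(np.uint8)
    m=cv2.morphologyEx(m,cv2.MORPH_CLOSE,np.ones((3,3)))  # black inlay etc.
    n,l,s,_=cv2.connectedComponentsWithStats(m);out=[]
    for i in range(1,n):
        Q=P[(l==i)&(z>.004)&(z<.034)]
        if len(Q)<80:continue
        (cx,cy),(w,h),a=cv2.minAreaRect(Q[:,:2].astype(np.float32));a=np.radians(a)
        if w<h:w,h=h,w;a+=np.pi/2
        if not(.048<w<.070 and .016<h<.032):continue
        u=np.array([np.cos(a),np.sin(a)]);b=Q[Q[:,2]-zb>.018][:,:2].mean(0)-[cx,cy]
        if b@u>0:a+=np.pi
        out.append((cx,cy,(a+np.pi)%(2*np.pi)-np.pi,w,h,len(Q)))
    return out,p
def look(t,z=.27):
    best=None;qn=env.get_state()["qpos"]
    for y in np.arange(-np.pi,np.pi,np.pi/8):
        pos=[t[0]-.07*np.cos(y),t[1]-.07*np.sin(y),z];q=kin.inverse_kinematics(pos,down(y))
        if q is None:continue
        k=abs(q-qn).max()+.5*max(0,abs(q[6])-2)
        if best is None or k<best[0]:best=(k,pos,y)
    env.reach(best[1],down(best[2]));env.dwell(.15)
    o,p=frogs();o=sorted(o,key=lambda f:np.hypot(f[0]-t[0],f[1]-t[1]))
    return o,p
def pick(f):
    x,y,a=f[:3];u=np.array([np.cos(a),np.sin(a),0]);g=np.array([x,y,0])-GO*u
    t=pick_yaw(flat(g,.2),a);sgn=np.cos(a-t)
    env.grip(.044,40);env.reach(flat(g,.16),down(t))
    hit=env.movel(flat(g,.0755),.1,stop_force=8)
    zp=env.get_state()["tcp_pos"][2];env.grip(0,40)
    env.movel(flat(g,.20),.2);s=env.get_state()
    print("pick",hit,zp,s["opening"],s["gripper_force"],s["time"]);return sgn,zp
def place(i,sgn,zp):
    t=pick_yaw(flat(slat(i),.2),PSI);u=np.array([np.cos(t),np.sin(t),0]);g=slat(i)-GO*sgn*u
    env.reach(flat(g,.20),down(t));s=env.get_state();print("carry",s["opening"],s["gripper_force"])
    if s["opening"]<.015:return False
    env.movel(flat(g,zp+.045),.15)
    hit=env.movel(flat(g,zp+.031),.03,stop_force=4)
    s=env.get_state();print("place",hit,s["tcp_pos"]-g,s["opening"],s["time"])
    env.grip(.034);env.movel(flat(g,.20),.2);return True
E
python3 - <<'E'
from h import *
o,p=look([.391,-.339]);print(np.round(o,4))
cv2.imwrite("pics/l1.png",p)
s,z=pick(o[0]);print(place(4,s,z))
o,p=look(slat(4),.30);o,p=frogs(.032);cv2.imwrite("pics/l2.png",p)
for f in o:
    print(np.round(f,4), "err", (np.array([f[0],f[1],0])-slat(4))@ex,(np.array([f[0],f[1],0])-slat(4))@ey)
E
```

```text
[[ 3.932e-01 -3.398e-01  5.574e-01  5.740e-02  2.250e-02  1.920e+03]]
pick False 0.07596706329928761 0.021411362415311615 39.64447796344757 15.7667
carry 0.021061455180061157 39.59211587905884
place True [ 0.00066317 -0.00014346  0.10830495] 0.021325151483779413 18.2
True
[ 5.632e-01 -4.450e-02 -7.080e-02  5.770e-02  2.170e-02  1.928e+03] err 0.0008712391484013712 -0.00045400417478396214
```

```bash
python3 - <<'E'
from h import *
for i,t in((3,(.3969,.301)),(2,(.4647,.4145)),(1,(.5624,.2913))):
    for k in range(2):
        o,p=look(t);print(np.round(o,4))
        if not o or np.hypot(o[0][0]-t[0],o[0][1]-t[1])>.1:print("missing",i);cv2.imwrite(f"pics/miss{i}.png",p);break
        s,z=pick(o[0])
        if env.get_state()["opening"]<.015:continue
        if place(i,s,z):break
        break
c=slat(2);o,p=look(c,.32);o,p=frogs(.032);cv2.imwrite("pics/t1.png",p)
for f in o:
    e=np.array([f[0],f[1],0]);print(np.round(f,4),[(i,np.round(((e-slat(i))@ex,(e-slat(i))@ey),4)) for i in range(1,6) if np.linalg.norm(e-slat(i))<.026])
p,d=camera("top");cv2.imwrite("pics/top3.png",p);print(np.round(frogs(0,"top",None,(p,d))[0],3),env.get_state()["time"])
E
```

```text
[[3.982e-01 3.038e-01 3.652e-01 5.800e-02 2.190e-02 1.911e+03]]
pick False 0.0759909399213672 0.021071899277731843 39.20192241668701 24.3583
carry 0.021227246264556163 39.15494978427887
place True [ 0.00058826 -0.0002446   0.10822144] 0.02092144450546445 26.7667
[[ 4.6600e-01  4.1570e-01 -9.4400e-01  5.7400e-02  2.2800e-02  1.9450e+03]
 [ 5.6240e-01  2.9630e-01  1.9604e+00  5.8400e-02  2.2600e-02  2.2160e+03]
 [ 2.8830e-01  2.4620e-01 -1.8256e+00  5.8500e-02  2.2400e-02  1.0820e+03]]
pick False 0.07612978308320853 0.021099451209514827 39.93502063018241 32.725
carry 0.021173914179772397 39.907551696123846
place True [ 0.00044938 -0.0002127   0.10836205] 0.021142294539488075 35.2583
[[5.6240e-01 2.9550e-01 1.9628e+00 5.7500e-02 2.2300e-02 1.9490e+03]
 [6.5140e-01 3.6410e-01 2.1758e+00 5.0400e-02 2.0900e-02 5.5500e+02]]
pick False 0.07613710341308129 0.021031210764166055 39.72881376743317 40.4667
carry 0.02110526781204182 39.66467320919037
place True [ 0.00044016 -0.00020213  0.10837879] 0.021374312289636863 42.7333
[5.7580e-01 1.1030e-01 3.0462e+00 5.7900e-02 2.2200e-02 1.5080e+03] [(1, array([-0.0004, -0.0012]))]
[ 5.718e-01  5.850e-02 -1.029e-01  5.760e-02  2.230e-02  1.392e+03] [(2, array([ 0.0003, -0.0012]))]
[ 5.679e-01  7.300e-03 -8.990e-02  5.740e-02  2.250e-02  1.457e+03] [(3, array([ 0.001 , -0.0005]))]
[ 5.643e-01 -4.460e-02 -8.540e-02  5.760e-02  2.290e-02  1.630e+03] [(4, array([ 0.002 , -0.0005]))]
[[ 4.460e-01 -4.290e-01 -3.026e+00  5.700e-02  3.000e-02  1.220e+02]] 44.5833
```

```bash
python3 -c "
import cv2
cv2.imwrite('pics/v.png',cv2.resize(cv2.hconcat([cv2.imread('pics/t1.png'),cv2.imread('pics/top3.png')]),(800,300),interpolation=cv2.INTER_AREA))"
```

```text
(no output)
```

View pics/v.png

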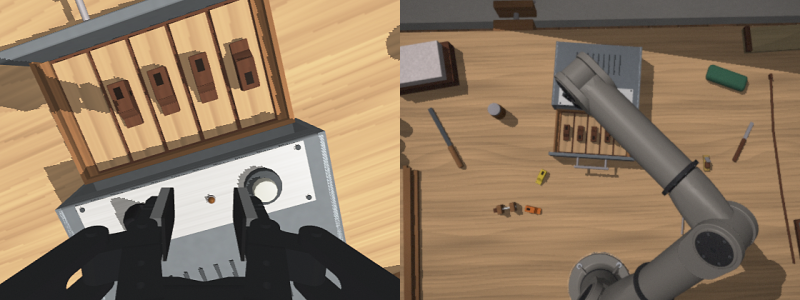

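View pics/top3.png

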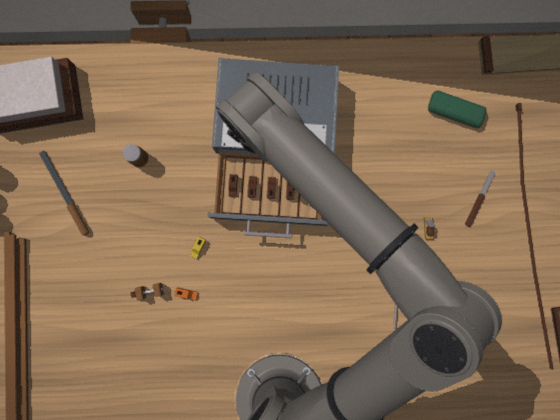

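Four frogs lie centred on slats 1–4, at t1 left to right, and the decoys and tools are undisturbed. Now I'll shut the tray.

```bash
python3 - <<'E'
from h import *
h=.4352*ex+.0585*ey
env.grip(.024,40)
env.movel(flat(env.get_state()["tcp_pos"],.30),.2)
y=pick_yaw(flat(h,.2),PSI+np.pi/2)
env.reach(flat(h-.03*ex,.28),down(PSI))
o,p=frogs(.032)
for f in o:print(np.round(f[:3],4))
env.reach(flat(h,.2),down(pick_yaw(flat(h,.2),PSI+np.pi/2)))
print(env.movel(flat(h,.124),.12,stop_force=8))
env.grip(0.0,40)
print(env.movel(flat(h+.160*ex,.124),.07,stop_force=15),env.movel(flat(h+.180*ex,.124),.025,stop_force=15))
s=env.get_state();print("travel",(s["tcp_pos"]-h)@ex,s["opening"],s["force"],s["time"])
env.grip(.024);env.movel(flat(s["tcp_pos"],.30),.2)
env.reach([.60,0,.36],down(PSI));env.dwell(.2)
c=calibration("wrist");p,d=camera("wrist");cv2.imwrite("pics/w3.png",p);P=cloud("wrist",d,c)
for n,(z0,z1) in(("btn",(.12,.13)),("bar",(.136,.15))):
    K=P[:200].reshape(-1,3);K=K[(K[:,2]>z0)&(K[:,2]<z1)&((K@ey>.06) == (n=="btn"))];print(n,len(K),cv2.minAreaRect(K[:,:2].astype(np.float32)))
H=P.reshape(-1,3);H=H[(H[:,2]>.066)&(H[:,2]<.078)&(abs(H@ey-.0585)<.045)&(H[:,0]<.64)&(H[:,0]>.57)];print("handle x'",np.median(H@ex))
E
```

```text
False
False True
travel 0.16965090846762557 0.008768133712380692 [-1.59427776 -0.66974966  5.77852697] 52.3833
btn 971 ((0.7037926912307739, 0.07632799446582794), (0.02501535788178444, 0.025452405214309692), 46.278968811035156)
bar 1164 ((0.6911189556121826, -0.06782445311546326), (0.013388846069574356, 0.04187522083520889), 84.96183013916016)
handle x' 0.6053349877689235
```

View pics/w3.png

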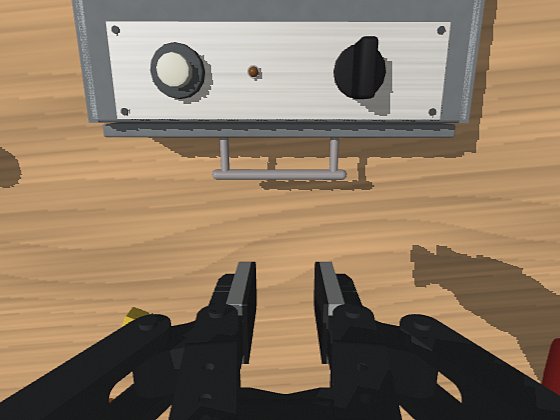

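The tray is shut, with the handle at row 174 and the panel against the cabinet. My mid-check returned no detections, though, so I'll reopen once to verify the row before turning the selector.

```bash
cat >> h.py <<'E'
def slide(a,b):
    A=a*ex+.0585*ey;B=b*ex+.0585*ey;sg=np.sign(b-a)
    env.grip(.024,40);env.reach(flat(A,.2),down(pick_yaw(flat(A,.2),PSI+np.pi/2)))
    env.movel(flat(A,.124),.12,stop_force=8);env.grip(0.0,40)
    print(env.movel(flat(B-sg*.008*ex,.124),.07,stop_force=15),env.movel(flat(B+sg*.012*ex,.124),.025,stop_force=15))
    s=env.get_state();print("end x'",s["tcp_pos"]@ex,s["opening"],s["time"])
    env.grip(.024);env.movel(flat(s["tcp_pos"],.25),.2)
E
python3 - <<'E'
from h import *
slide(.6050,.4352)
env.reach(flat((SX-.10)*ex+.0585*ey,.30),down(PSI));env.dwell(.2)
o,p=frogs(.032);cv2.imwrite("pics/t2.png",p)
for f in o:
    e=np.array([f[0],f[1],0]);print(np.round(f,4),[(i,np.round(((e-slat(i))@ex,(e-slat(i))@ey),4)) for i in range(1,6) if np.linalg.norm(e-slat(i))<.026])
E
```

```text
False True
end x' 0.43427971176234975 0.008437715537898176 60.6333
[5.7380e-01 1.1060e-01 3.0352e+00 5.7600e-02 2.1900e-02 2.4480e+03] [(1, array([-0.0024, -0.0011]))]
[ 5.626e-01 -4.380e-02 -8.780e-02  5.730e-02  2.250e-02  2.200e+03] [(4, array([0.0003, 0.0001]))]
[ 5.701e-01  5.870e-02 -1.016e-01  5.750e-02  2.180e-02  2.104e+03] [(2, array([-0.0014, -0.001 ]))]
[ 5.661e-01  7.500e-03 -8.670e-02  5.680e-02  2.100e-02  2.008e+03] [(3, array([-0.0008, -0.0005]))]
```

View pics/t2.png

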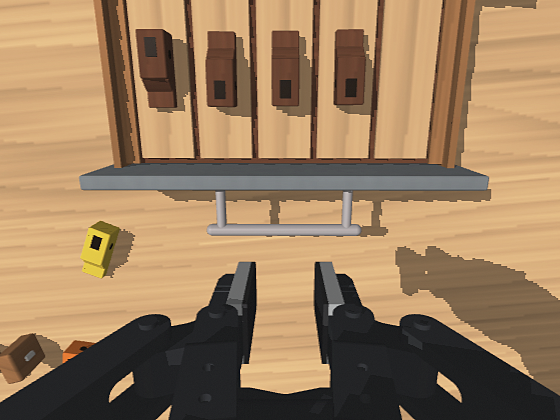

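The row is intact, with the frogs at columns 155, 222, 286 and 349 on slats 1–4. I'll shut the tray, then turn the selector.

```bash
python3 - <<'E'
from h import *
slide(.4343,.6050)
k=np.array([.6911,-.0678,0]);K=flat(k,.188)
D=np.radians
# choose branch
best=None
for b in(0,np.pi,-np.pi):
    qs=[kin.inverse_kinematics(K,down(PSI+b+D(a))) for a in(0,100,-35)]
    print(b,[None if q is None else np.round(q,2) for q in qs])
E
```

```text
False True
end x' 0.6048703263118339 0.008218869055611354 68.5833
0 [array([ 0.35,  0.68, -0.51,  1.57,  0.37,  0.99, -1.93]), array([ 0.57,  0.79, -0.89,  1.55,  0.66,  1.12, -0.39]), array([ 0.26,  0.65, -0.38,  1.58,  0.27,  0.97, -2.47])]
3.141592653589793 [array([ 0.7 ,  0.94, -1.16,  1.55,  0.89,  1.26,  0.88]), array([-0.52,  0.79,  0.85,  1.64, -0.67,  1.03, -2.52]), array([ 0.65,  0.87, -1.05,  1.55,  0.79,  1.2 ,  0.32])]
-3.141592653589793 [array([ 0.7 ,  0.94, -1.16,  1.55,  0.89,  1.26,  0.88]), array([-0.52,  0.79,  0.85,  1.64, -0.67,  1.03, -2.52]), array([ 0.65,  0.87, -1.05,  1.55,  0.79,  1.2 ,  0.32])]
```

```bash
python3 - <<'E'
from h import *
D=np.radians;k=np.array([.6911,-.0678,0]);K=flat(k,.187)
env.grip(.036,30);env.reach(flat(k,.26),down(PSI))
print(env.movel(K,.1,stop_force=8),env.get_state()["tcp_pos"])
K=env.get_state()["tcp_pos"].copy();K[:2]=k[:2]
env.grip(0,30);s=env.get_state();print(s["opening"],s["force"],s["torque"])
for a in list(range(10,91,10))+[93]:
    env.reach(K,down(PSI+D(a)));s=env.get_state()
    if a>80:print(a,s["torque"].round(3),s["force"].round(1),s["opening"])
for a in range(80,-31,-10):
    env.reach(K,down(PSI+D(a)))
env.dwell(.2);s=env.get_state();print(s["torque"].round(3),s["force"].round(1),s["opening"],s["time"])
env.grip(.036);env.movel(flat(k,.26),.15)
env.reach([.60,0,.36],down(PSI));env.dwell(.2)
c=calibration("wrist");p,d=camera("wrist");cv2.imwrite("pics/w4.png",p);P=cloud("wrist",d,c)
Q=P[:200].reshape(-1,3);Q=Q[(Q[:,2]>.136)&(Q[:,2]<.15)&(Q@ey<.06)];r=cv2.minAreaRect(Q[:,:2].astype(np.float32));print(r)
a=r[2]+(90 if r[1][1]>r[1][0] else 0);print("reading deg",(90-(a-np.degrees(PSI)))%180)
E
```

```text
False [ 0.69157382 -0.0676781   0.18761374]
0.012559294935884795 [-0.68503172 -1.05976545  4.35132078] [-0.11334987  0.16468466  0.04557194]
90 [ 0.042 -0.245 -0.045] [2.1 0.7 6.4] 0.012420996142885691
93 [ 0.225 -0.231 -1.177] [0.6 0.6 5.8] 0.012181417265199923
[-0.07  -0.507  0.029] [ 2.9 -0.6  7.3] 0.012742670380551052 78.5667
((0.6910402774810791, -0.06777127087116241), (0.013137406669557095, 0.04177049174904823), 55.29893112182617)
reading deg 119.57309661175296
```

Selector is at 120° (fourth click) after touching the stop. Now the button.

```bash
python3 - <<'E'
from h import *
b=np.array([.7038,.0763,0])
env.grip(0,30);env.reach(flat(b,.24),down(PSI));env.movel(flat(b,.206),.1)
f0=env.get_state()["force"][2]
hit=env.movel(flat(b,.188),.02,stop_force=13);s=env.get_state();print(hit,s["tcp_pos"],s["force"][2]-f0)
env.dwell(.4);print(env.get_state()["tcp_pos"][2],env.get_state()["force"][2]-f0)
env.movel(flat(b,.26),.1)
env.reach([.60,0,.36],down(PSI));env.dwell(.2)
c=calibration("wrist");p,d=camera("wrist");cv2.imwrite("pics/w5.png",p);P=cloud("wrist",d,c)
H=P.reshape(-1,3);B=H[(H[:,2]>.116)&(H[:,2]<.13)&(H@ey>.06)&(H[:,0]>.68)];print("btn z",np.median(B[:,2]))
H=H[(H[:,2]>.066)&(H[:,2]<.078)&(abs(H@ey-.0585)<.045)&(H[:,0]<.64)&(H[:,0]>.57)];print("handle x'",np.median(H@ex),env.get_state()["time"])
p,d=camera("top");cv2.imwrite("pics/top4.png",p)
E
```

```text
True [0.70401922 0.07642954 0.19280782] 5.853816224729667
0.19279775560893744 6.106324505782712
btn z 0.12486386155717281
handle x' 0.6053403949507552 84.9917
```

View pics/w5.png

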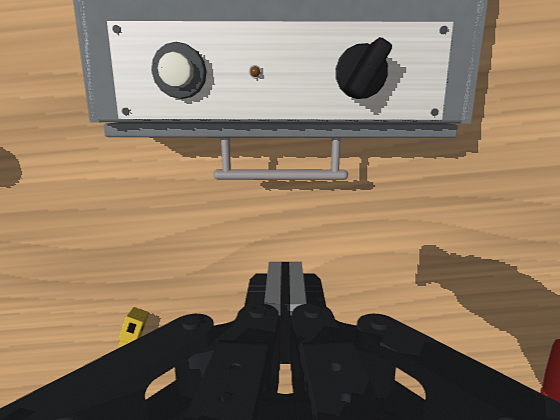

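The button is back up, the selector sits at click four and the tray is shut. The press bottomed out, with a spike of over 13 N against its 5 N spring.

```bash
python3 -c "
from h import *
print(job.job_done())"
```

```text
the job is handed in; nothing more can be done
None
```

I handed the job in: the four frogs are on slats 1–4, each within about 2.5 mm of its slat's middle. The tray is shut, the selector sits on the fourth click after touching its end stop, and the start button was pressed right down and came back up.

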